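Switch on the unit behind the screen with the reach rod

TASK

Hands must stay on this side of the blue safety screen. Take the bent reach rod by its yellow grip from its stand, reach over the screen with it, feel for the red switch lever behind and push it gently away from you, all the way to its stop. Then lay the rod back in both notches of its stand, centred as it was, and let go; keep the arm and gripper off the screen unit and do not disturb the things around.

Things in the scene. Friction and masses are not known exactly. Their poses are not given: they have to be found in the camera images.
- screen_unit: fixed unit on the desk, 195x230x152 mm; origin on the desk under the middle of its rail; x points away from the operator, y left along the screen, z up. White housing 130 mm high from x=55 to 110 mm. Blue side wings at y=-113 and +113 mm (4 mm thick, x=-75 to 55, 108 mm high). The room between screen, wings and housing is open above.
- screen_top (a point): middle of the top edge of the unit's opaque blue screen (in the unit's frame x=-75, y=0, z=152 mm; axes as the unit's). Screen plate 6 mm thick (trim on top 11 mm), y from -115 to +115 mm, standing on the desk.
- rail_mid (a point): middle of the rail's top (unit's frame 0, 0, 12 mm); the rail runs along y. On it a grey switch block (46 along x, 36 along y, 20 mm high) is clipped, centred at x=0, at any place with its middle between y=-45 and +45 mm: this place is not told and must be seen or felt. The red lever stands in the middle of the block.
- power_lever (a joint): red lever, hinge along the unit's y at x=0, z=26 mm, 8 mm shaft, paddle (12 x 24 along y x 24 mm) centred 56 mm from the hinge. 0: leans 0.45 rad to the screen (off); 0.9: 0.45 rad to the housing, at its stop (on); paddle at x=56*sin(value-0.45), z=26+56*cos(value-0.45) mm. Starts at 0 to 0.2. Friction: about 1.5 N at the paddle, stays where left; rigid sideways.
- rod_stand: fixed stand: base plate 165x80x8 mm, two posts at x=-67 and +67 mm (12 mm thick along x), each with an open black 90 degree V notch (about 40 mm wide at its top, at z=192 mm). Origin on the desk under its middle; x along the line of the notches, towards the rod's bent leg. In both notches the rod's axis lies at z=175 mm.
- rod_grip (a point): middle of the loose rod's yellow grip, on the rod's axis; x along the rod to the bend, z up. Grip 90 long (x), 24 wide, 30 mm high, flat sides. Steel rod 10 mm thick from x=-85 to +115 mm, where it bends straight down; the leg ends 150 mm below the axis, its last 50 mm in a black sleeve 16 mm thick. 0.13 to 0.2 kg. Starts in the notches, leg hanging, up to 8 mm off the stand's middle along x.
- rod_tip (a point): lowest point of the rod's rubber sleeve (in the rod's frame x = 115, y = 0, z = -150 mm)
- sample_cup_1: bystander: cup with red lid, 60 x 60 x 70 mm, origin under its middle
- sample_cup_3: bystander: cup with blue lid, 60 x 60 x 70 mm, origin under its middle
- tape_roll: bystander: roll of tape, 66 x 66 x 19 mm, origin under its middle
- tally_counter: bystander: hand tally counter, 72 x 50 x 22 mm, origin under its middle
- marker_red: bystander: red marker lying on the desk, 125 mm long, 12 mm thick, origin under its middle

How it is judged:
On the way, in this order (a step that is already met when the one before it is completed fails the run):
1. the rod is lifted out of its stand (z of rod_grip in the frame of rod_stand above 0.21 m), for 0.1 s.
2. the rod, reaching down behind the screen, presses on the lever (contact force between reach_rod and power_lever above 0.3 N and x of rod_tip in the frame of screen_unit between -0.07 and 0.055 m and z of rod_tip in the frame of screen_unit below 0.11 m), for 0.02 s.
3. the lever is fully over (value of joint power_lever above 0.8 rad), for 0.1 s.
At the end, for the whole second after the job is handed in: the lever stands at its on stop (value over 0.8 of 0.9) and the rod rests free in both notches of its stand, grip within 25 mm of the stand's middle along the notches, within 8 mm sideways and 7 mm in height, within 0.08 rad of the notches' line, at rest (value of joint power_lever above 0.8 rad and x of rod_grip in the frame of rod_stand between -0.025 and 0.025 m and y of rod_grip in the frame of rod_stand between -0.008 and 0.008 m and z of rod_grip in the frame of rod_stand between 0.168 and 0.182 m and angle between the x axis of rod_grip and the x axis of rod_stand, either way round below 0.08 rad and linear speed of reach_rod below 0.03 m/s); the robot touches nothing.
It fails at once if the lever is touched by the robot itself (contact force between any of the fingers, the arm and power_lever above 0.3 N).
It fails at once if the arm or gripper touches the screen unit (contact force between any of the fingers, the arm and screen_unit above 1 N).
It fails at once if the lever is pushed harder than 40 N (contact force between reach_rod and power_lever above 40 N).
It fails at once if a bystander is moved by more than 30 mm (distance of any of sample_cup_1, sample_cup_3, tape_roll, tally_counter, marker_red from where it was at the start of the episode above 0.03 m).
It also fails if it takes over 61 s, if anything falls off the work surface, if the arm or the gripper's body presses on something with over 40 N, if the wrist force passes 120 N, or if a joint passes its speed limit or range.

ROBOT

A 7-joint arm with a two-finger parallel gripper is mounted at the origin on a cart in front of the work surface, level with it; the furniture and walls round the work are solid. World frame = base frame: x ahead of the robot, y to its left, z up, the work surface at z = 0. Lengths are in m, angles in rad, forces in N, time in s.
With the tool pointing down it reaches from about 0.4 to 0.85 m from the base axis. Payload 10.4 kg.
Tool frame: the origin (TCP) lies at the very end of the fingers, on their centre line; the grasp point (between the pads) lies 19 mm behind it; z points along the fingers, y is the direction in which the jaws open and shut (so a half turn about z gives the same grasp; the last joint's range is limited). The gripper opens to 85 mm and grips with 20 to 120 N. Pads are 22 mm wide; open, the fingers measure 114 mm over their backs; the gripper's body (76 mm by 85 mm) begins 54 mm behind the grasp point. The pads swing forward as they close: fully open they stand 13 mm farther back than shut.
Start: joints at [-1.144, 0.332, -0.065, 1.46, 0.022, 1.35, -0.088], TCP at [0.272, 0.563, 0.231] pointing down, gripper open.
Joint ranges: [-2.6, 2.6], [-0.5, 2.12], [-1.47, 1.34], [0.16, 2.42], [-1.27, 4.41], [0.06, 2.06], [-2.6, 2.6]. Speed limits (rad/s): [2.22, 2.22, 2.79, 2.79, 3.14, 3.14, 3.14].

INTERFACE

Orientations are given as a unit quaternion [x, y, z, w].
In Python, from workcell import get_obs, camera, camera_info, hand_in gives the robot as it stands.
- The arm moves only by the tool move_arm, never from a script. Its argument "moves" is a list of rows, each a list of 3 entries, a list of its own where there are three numbers: the shift along the tool's x, y, z in units of 25 mm (1.0 is 25 mm), then the turn, a rotation vector about the tool's x, y, z in degrees, then the opening, from 0 (shut) to 1 (fully open). A call has 1 to 5 rows; each row shifts and turns the commanded pose from where the row before left it, along the tool's axes as they then stand; what a row does not reach is not made up. A row lasts 1/8 s, in which the tool goes at most 62.5 mm and 10.7 degrees, less where a joint would pass 70% of its speed; a pose out of reach is approached as far as the arm can. A call is refused whole if a number of a shift passes 1 or a number of a turn 10.7, either way. A call with a gripper value outside its range is refused whole. The fingers move at their own pace and stop on an object; "squeeze" is the grip in N (left out, the last holds). Time passes only in rows, so rows that do not move let the fingers close. It gives the time, the measured TCP pose, the force and the opening at its end, in the units of the state.
- get_obs(): the state, without advancing time (a new reading comes with each control period).
- camera(name): name is "scene" or "top" or "wrist"; returns the picture (400x640x3 uint8, red, green, blue); there is no depth.
- camera_info(name): a dict with "fx", "fy", "cx", "cy" (pixels), "origin" and "rotation" of the camera in the world. Camera axes: x right, y down, z forward; pixel columns grow to the right and rows downward; lengths in m; the calibration is good to about 2 mm. A picture is of the moment at which its call begins: read the wrist's pose just before it. camera_info takes no time and is no camera call; for the wrist camera it gives the pose at the moment of the call.
- hand_in(): hands the job in, once; it reports no verdict.
The state is a dict: "clock": time; "joint_pos": joint angles; "joint_velocities": joint speeds; "tau": joint torques, N m; "position": TCP position; "ee_rot": TCP orientation; "ft_force": force on the tool from outside, world axes, zero at the start; "torque": the same for the moment, N m; "grip_width": opening from 0.0 (shut) to 1.0 (fully open).
Only numpy, scipy, OpenCV 4.12 (cv2) and the standard library are available. Lean on these libraries where they do the work, as an engineer would, in place of code of your own. Each camera call takes 0.05 s, during which the arm holds its last target. There are 200 camera calls.

## Working session

There is one attempt and no reset: what is moved stays moved. The work goes in short steps, Python scripts to look and compute and a tool call to move; the robot and the scene stay as the last step left them, time stands still between calls to the robot, and variables do not carry over. Pictures are saved under pics/ and viewed, about 8 in all and at most 12, crops included, and the job is handed in when it is done.

Besides the shell and the picture viewer there is one more tool, called as name(argument=value, ...), one argument or row to a line, values as JSON. move_arm: Moves the arm, as the interface text tells. Its arguments: {"type":"object","properties":{"moves":{"type":"array","items":{"type":"array"}},"squeeze":{"type":"number"}},"required":["moves"]}

```bash
mkdir -p pics; ls; python3 - <<'E'
from workcell import *
import cv2,numpy as np
o=get_obs();print({k:np.round(v,3).tolist() for k,v in o.items()})
for n in("scene","top"):
    im=camera(n);cv2.imwrite(f"pics/{n}0.png",im[:,:,::-1]);i=camera_info(n);print(n,{k:np.round(v,4).tolist() for k,v in i.items()})
i=camera_info("wrist");print({k:np.round(v,4).tolist() for k,v in i.items()})
E
```

```text
pics
{'clock': 0.0, 'joint_pos': [-1.144, 0.333, -0.065, 1.461, 0.022, 1.35, -0.088], 'joint_velocities': [0.0, -0.002, -0.002, 0.0, -0.0, -0.001, 0.0], 'tau': [-0.001, -62.545, 0.049, -39.159, 0.016, 0.01, 0.0], 'position': [0.272, 0.562, 0.231], 'ee_rot': [0.223, 0.975, -0.001, -0.0], 'ft_force': [0.483, 0.499, 0.841], 'torque': [-0.004, -0.023, 0.053], 'grip_width': 1.001}
scene {'fx': 368.6217, 'fy': 368.6217, 'cx': 317.7274, 'cy': 199.2998, 'origin': [0.0378, -0.6259, 0.7519], 'rotation': [0.8621, -0.2957, 0.1232, -0.3926]}
top {'fx': 462.3698, 'fy': 462.3698, 'cx': 326.0568, 'cy': 197.8126, 'origin': [0.2994, -0.0551, 1.4459], 'rotation': [0.709, -0.702, 0.0492, -0.0459]}
{'fx': 345.8681, 'fy': 345.8681, 'cx': 317.4424, 'cy': 194.6647, 'origin': [0.2094, 0.5919, 0.373], 'rotation': [0.8392, 0.5263, 0.0725, 0.1159]}
```

View pics/scene0.png

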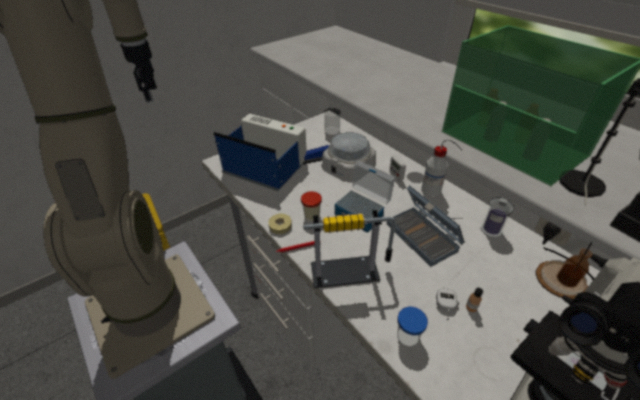

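View pics/top0.png

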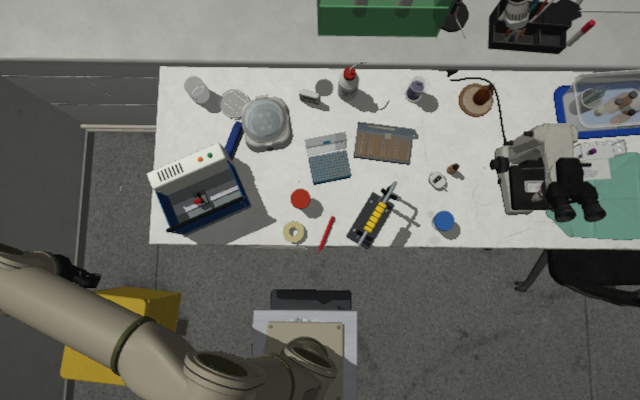

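The scene view shows the stand at (345,245) with the yellow grip at (343,223), and the blue screen unit at (262,160). In the top view the grip is at (375,218), the bend at (393,185), and the red lever is visible near (202,200). Next I'll zoom in on the stand and the unit.

```bash
cat > h.py <<'E'
from workcell import *
import cv2,numpy as np
from scipy.spatial.transform import Rotation as R
def grab(n,f=None):
    i=camera_info(n);im=camera(n)
    if f: cv2.imwrite(f"pics/{f}.png",im[:,:,::-1])
    return im,i
def ray(i,u,v):
    d=R.from_quat(i["rotation"]).apply([(u-i["cx"])/i["fx"],(v-i["cy"])/i["fy"],1]);return np.array(i["origin"]),d
def plane(i,u,v,z):
    o,d=ray(i,u,v);return o+d*(z-o[2])/d[2]
def proj(i,p):
    c=R.from_quat(i["rotation"]).inv().apply(np.array(p)-i["origin"]);return np.array([i["cx"]+i["fx"]*c[0]/c[2],i["cy"]+i["fy"]*c[1]/c[2]])
def tri(*rs):
    A=0;b=0
    for o,d in rs:
        d=d/np.linalg.norm(d);P=np.eye(3)-np.outer(d,d);A=A+P;b=b+P@o
    p=np.linalg.solve(A,b);return p,max(np.linalg.norm(np.cross(p-o,d/np.linalg.norm(d))) for o,d in rs)
def yellow(im,roi=None):
    h=cv2.cvtColor(im,cv2.COLOR_RGB2HSV);m=cv2.inRange(h,(18,150,110),(32,255,255))
    if roi: k=np.zeros_like(m);x0,y0,x1,y1=roi;k[y0:y1,x0:x1]=1;m=m*k
    return m
E
python3 - <<'E'
from h import *
ims={n:cv2.imread(f"pics/{n}0.png")[:,:,::-1] for n in("scene","top")}
I={n:camera_info(n) for n in ims}
rs=[]
for n,roi in(("scene",(300,200,390,250)),("top",(350,190,400,240))):
    m=yellow(ims[n],roi);p=cv2.findNonZero(m);r=cv2.minAreaRect(p);print(n,r,len(p));rs.append(ray(I[n],*r[0]))
print("grip",tri(*rs), plane(I["top"],*cv2.minAreaRect(p)[0],.185))
a=cv2.resize(ims["top"][140:250,140:260],None,fx=4,fy=4,interpolation=2)
b=cv2.resize(ims["top"][165:255,330:430],None,fx=4,fy=4,interpolation=2)
c=np.zeros((440,880,3),np.uint8);c[:,:480]=a;c[:360,480:]=b
cv2.imwrite("pics/crop1.png",cv2.resize(c,(800,400))[:,:,::-1])
E
```

```text
scene ((342.90118408203125, 219.04469299316406), (7.8203349113464355, 39.993465423583984), 84.0938491821289) 280
top ((374.6470031738281, 216.58822631835938), (8.574928283691406, 32.24173355102539), 30.963754653930664) 264
grip (array([ 0.42073551, -0.19435398,  0.18550893]), np.float64(0.001309057021631646)) [ 0.41968933 -0.19366893  0.185     ]
```

View pics/crop1.png

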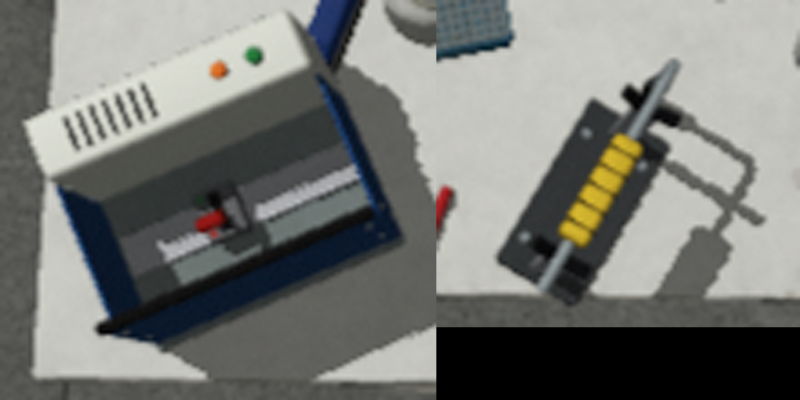

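```bash
python3 - <<'E'
from h import *
from scipy.optimize import least_squares
T=camera_info("top")
f=lambda u,v:(140+u/3.636,140+v/3.636)
pts=[((100,328),(-75,115,152)),((385,208),(-75,-115,152)),((25,122),(110,115,130)),((290,10),(110,-115,130)),((50,180),(55,115,130)),((318,72),(55,-115,130))]
W=np.array([plane(T,*f(*c),p[2]/1e3)[:2] for c,p in pts]);L=np.array([p[:2] for _,p in pts])/1e3
rot=lambda a:np.array([[np.cos(a),-np.sin(a)],[np.sin(a),np.cos(a)]])
s=least_squares(lambda q:(L@rot(q[2]).T+q[:2]-W).ravel(),[.4,.35,.4],loss="soft_l1",f_scale=.003);q=s.x
print("unit",q,"deg",np.degrees(q[2]));print(np.round((W-q[:2])@rot(q[2])*1e3,1))
u,v=f(210,222)
for z in(.088,.076):print("paddle",((plane(T,u,v,z)[:2]-q[:2])@rot(q[2]))*1e3)
for c in((205,205),(240,185),(262,245),(235,255)):print("block pts",c,((plane(T,*f(*c),.032)[:2]-q[:2])@rot(q[2]))*1e3)
g=lambda u,v:(330+(u-436.4)/3.636,165+v/3.636)
# rod ends: at axis top z=.18 ; base corners z .008
B=plane(T,*g(673,64),.178);E=plane(T,*g(543,288),.178);d=B-E
print("bend",B,"end",E,"len",np.linalg.norm(d),"yaw",np.degrees(np.arctan2(d[1],d[0])))
for c in((600,99),(668,146),(575,303),(499,258)):print("base",plane(T,*g(*c),.008)[:2])
im=cv2.imread("pics/top0.png")[:,:,::-1];m=yellow(im,(350,190,400,240));l=cv2.fitLine(cv2.findNonZero(m),cv2.DIST_L2,0,.01,.01).ravel()
a=plane(T,*(l[2:]+12*l[:2]),.19);b=plane(T,*(l[2:]-12*l[:2]),.19);d=a-b;print("grip yaw",np.degrees(np.arctan2(d[1],d[0])))
E
```

```text
unit [0.49213475 0.30763418 0.42918338] deg 24.59039650250692
[[ -72.2  114.4]
 [ -75.3 -121.3]
 [ 108.7  115.1]
 [ 107.8 -111.5]
 [  57.2  113.9]
 [  51.7 -112.6]]
paddle [-15.66127474  19.36671931]
paddle [-12.91714151  21.74386831]
block pts (205, 205) [12.3564546  28.89865033]
block pts (240, 185) [16.20199492 -4.61454089]
block pts (262, 245) [-38.90935827  -2.31000265]
block pts (235, 255) [-37.51650824  21.69798832]
bend [ 0.51582082 -0.25173055  0.178     ] end [ 0.34422426 -0.15219504  0.178     ] len 0.19837513801526396 yaw -30.116107761967797
base [ 0.51348923 -0.21457243]
base [ 0.47313564 -0.27302094]
base [ 0.33778658 -0.19245036]
base [ 0.3753744  -0.12763794]
grip yaw -30.475693615270135
```

move_arm(
  moves=[
    [[-0.74, -0.99, -0.8], [0, 0, 0], 1],
    [[-0.74, -0.99, -0.8], [0, 0, 0], 1],
    [[-0.74, -0.99, -0.8], [0, 0, 0], 1],
    [[-0.74, -0.99, -0.8], [0, 0, 0], 1],
    [[-0.74, -0.99, -0.8], [0, 0, 0], 1],
  ],
)

```text
clock: 0.72
position: [0.3013, 0.41, 0.3316]
ee_rot: [0.223, 0.975, -0.0, -0.0]
ft_force: [0.6, 0.3, 1.2]
grip_width: 1.002
```

move_arm(
  moves=[
    [[-0.74, -0.99, 0], [0, 0, 0], 1],
    [[-0.74, -0.99, 0], [0, 0, 0], 1],
    [[-0.74, -0.99, 0], [0, 0, 0], 1],
    [[0, 0, 0], [0, 0, 0], 1],
    [[0, 0, 0], [0, 0, 0], 1],
  ],
)

```text
clock: 1.35
position: [0.3186, 0.3207, 0.3312]
ee_rot: [0.223, 0.975, 0.0, -0.0]
ft_force: [-0.2, 0.6, -0.1]
grip_width: 1.0
```

```bash
python3 - <<'E'
from h import *
im,i=grab("wrist","w1");o=get_obs();print(o["position"],o["ee_rot"],i["origin"],R.from_quat(i["rotation"]).apply([0,0,1]),o["joint_pos"])
c,s=np.cos(.429),np.sin(.429)
for p in((0,0,.012),(0,.019,.08),(-.075,.115,.152),(-.075,-.115,.152)):print(p,proj(i,[.492+c*p[0]-s*p[1],.308+s*p[0]+c*p[1],p[2]]))
E
```

```text
[0.31849875 0.32090382 0.33111078] [ 2.22472127e-01  9.74939041e-01 -7.29296292e-05 -1.16827404e-04] [0.25630742 0.34984481 0.47367002] [ 0.24408269 -0.11686465 -0.96268702] [-0.94664113 -0.09051919  0.05235724  1.72372587  0.00459314  1.50849652
  0.22731258]
(0, 0, 0.012) [361.3851672 260.7691206]
(0, 0.019, 0.08) [377.99321872 274.66705678]
(-0.075, 0.115, 0.152) [400.12535158 198.21366343]
(-0.075, -0.115, 0.152) [257.31537346 351.80610757]
```

View pics/w1.png

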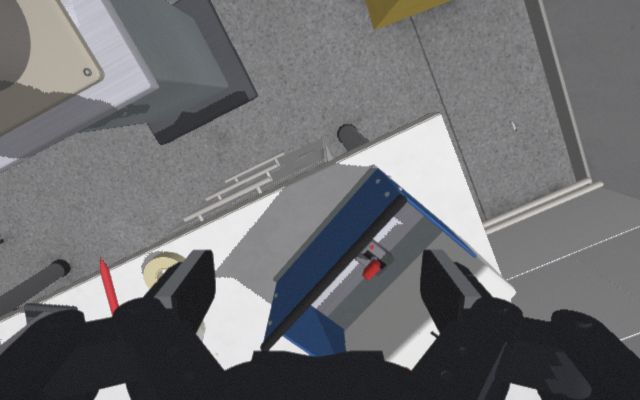

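The wrist picture shows the red paddle at (373,269) on the grey block near (375,253). The screen trim ends are at about (404,198) and (264,348), close to where I predicted them.

```bash
python3 - <<'E'
from h import *
T=camera_info("top");i=camera_info("wrist")
def red(im,roi):
    h=cv2.cvtColor(im,cv2.COLOR_BGR2HSV);m=cv2.inRange(h,(0,150,70),(8,255,255))|cv2.inRange(h,(172,150,70),(180,255,255))
    x0,y0,x1,y1=roi;k=np.zeros_like(m);k[y0:y1,x0:x1]=1;p=cv2.findNonZero(m*k);print(len(p),p.min((0,1)),p.max((0,1)));return p.mean((0,1))
a=red(cv2.imread("pics/w1.png"),(350,235,400,300));b=red(cv2.imread("pics/top0.png"),(185,190,215,212))
print(a,b)
p,e=tri(ray(i,*a),ray(T,*b));q=np.array([.492,.308]);c,s=np.cos(.429),np.sin(.429);M=np.array([[c,-s],[s,c]])
print("lever",p,e,"unit",(p[:2]-q)@M)
for z in(.07,.085):print((plane(i,*a,z)[:2]-q)@M,(plane(T,*b,z)[:2]-q)@M)
for uv in((404,198),(264,348)):print("trim",(plane(i,*uv,.152)[:2]-q)@M)
im=cv2.imread("pics/w1.png")[150:350,240:480];cv2.imwrite("pics/c2.png",cv2.resize(im,None,fx=3,fy=3,interpolation=2))
E
```

```text
198 [363 246] [379 278]
30 [194 198] [201 204]
[371.27272727 268.13636364] [197.3        200.73333333]
lever [0.4714778  0.32180883 0.08104339] 0.00028297684901122715 unit [-0.01291858  0.02109396]
[-0.00803143  0.01775376] [-0.01011916  0.02342323]
[-0.01505218  0.02216184] [-0.01356469  0.02044156]
trim [-0.07234139  0.11783575]
trim [-0.07226027 -0.10597282]
```

View pics/c2.png

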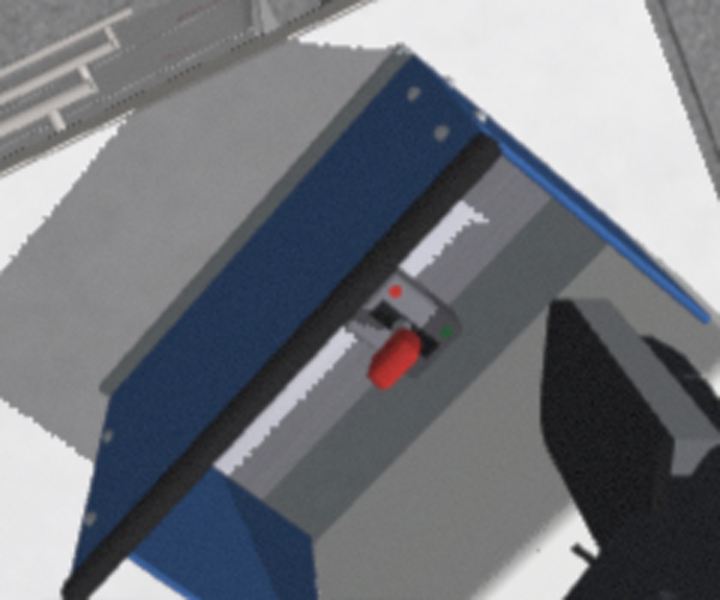

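The two views put the paddle at (0.4715, 0.3218, 0.081), with the rays 0.3 mm apart. That is lever value of about 0.2 and y of about +20 mm in the unit frame, which fits the text. Now I'll go above the rod.

move_arm(
  moves=[
    [[-0.74, -0.99, 0], [0, 0, 0], 1],
    [[-0.74, -0.99, 0], [0, 0, 0], 1],
    [[-0.74, -0.99, 0], [0, 0, 0], 1],
    [[-0.74, -0.99, 0], [0, 0, 0], 1],
    [[-0.74, -0.99, 0], [0, 0, 0], 1],
  ],
)

```text
clock: 2.02
position: [0.3485, 0.1683, 0.3312]
ee_rot: [0.222, 0.975, -0.0, -0.0]
ft_force: [0.4, -1.1, 0.7]
grip_width: 0.997
```

move_arm(
  moves=[
    [[-0.74, -0.99, 0], [0, 0, 0], 1],
    [[-0.74, -0.99, 0], [0, 0, 0], 1],
    [[-0.74, -0.99, 0], [0, 0, 0], 1],
    [[-0.74, -0.99, 0], [0, 0, 0], 1],
    [[-0.74, -0.99, 0], [0, 0, 0], 1],
  ],
)

```text
clock: 2.65
position: [0.3783, 0.0166, 0.3313]
ee_rot: [0.222, 0.975, -0.0, 0.0]
ft_force: [0.2, 0.1, -0.2]
grip_width: 1.002
```

move_arm(
  moves=[
    [[-0.74, -0.99, 0], [0, 0, 0], 1],
    [[-0.74, -0.99, 0], [0, 0, 0], 1],
    [[-0.74, -0.99, 0], [0, 0, 0], 1],
    [[-0.74, -0.99, 0], [0, 0, 0], 1],
    [[-0.74, -0.99, 0], [0, 0, 0], 1],
  ],
)

```text
clock: 3.28
position: [0.408, -0.1351, 0.3314]
ee_rot: [0.222, 0.975, -0.0, 0.0]
ft_force: [0.3, 0.8, -0.9]
grip_width: 0.999
```

move_arm(
  moves=[
    [[-0.74, -0.99, 0], [0, 0, 0], 1],
    [[-0.7, -0.98, 0], [0, 0, 4.6], 1],
    [[0, 0, 0], [0, 0, 0], 1],
    [[0, 0, 0], [0, 0, 0], 1],
  ],
)

```text
clock: 3.78
position: [0.4188, -0.1936, 0.3312]
ee_rot: [0.261, 0.965, -0.0, -0.0]
ft_force: [-0.6, -1.6, 0.4]
grip_width: 1.0
```

```bash
python3 - <<'E'
from h import *
im,i=grab("wrist","w2");o=get_obs();print(o["clock"],o["position"],o["ee_rot"],i["origin"],i["rotation"],o["joint_pos"])
m=yellow(im);n,l,st,ce=cv2.connectedComponentsWithStats(m);print([(s.tolist(),c.round(1).tolist()) for s,c in zip(st,ce) if 20<s[4]<1e5]);print(proj(i,[.418,-.194,.19]))
E
```

```text
3.825 [ 0.41875402 -0.19350292  0.3312111 ] [ 2.60681688e-01  9.65424793e-01 -8.04000647e-05 -1.42712859e-04] [ 0.3590661  -0.15963441  0.4736668 ] [0.85917897 0.49312473 0.06815517 0.11829782] [-0.61727853 -0.18304782  0.84876332  1.73739239  0.13731702  1.52665658
  1.26032213]
[([304, 129, 28, 17, 408], [317.5, 137.8]), ([304, 148, 28, 18, 465], [317.5, 156.0]), ([304, 167, 27, 17, 446], [317.1, 174.9]), ([304, 186, 27, 16, 415], [317.3, 193.3]), ([304, 204, 27, 16, 403], [317.2, 211.2]), ([305, 221, 25, 11, 242], [317.0, 225.7])]
[317.35225438 181.55303069]
```

View pics/w2.png

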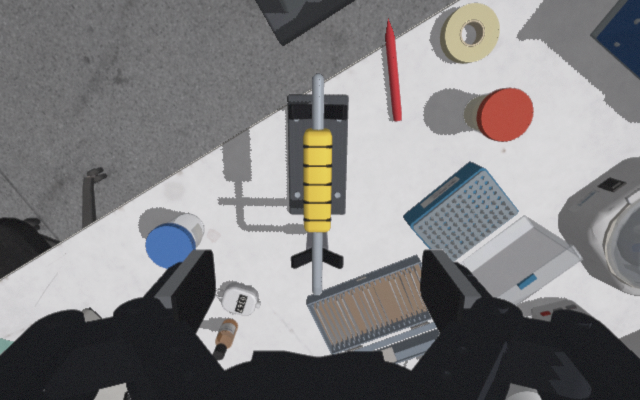

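The rod stands vertical in the wrist image. The grip runs over columns 304–331 and rows 129–232, with its middle at (317.2,180.5) against a predicted (317.4,181.6), so the tool is aligned to within about 1 mm and 0.5°. I'll descend and grip.

move_arm(
  moves=[
    [[0, 0, 1], [0, 0, 0], 1],
    [[0, 0, 1], [0, 0, 0], 1],
    [[0, 0, 1], [0, 0, 0], 1],
    [[0, 0, 1], [0, 0, 0], 1],
    [[0, 0, 1], [0, 0, 0], 1],
  ],
  squeeze=100,
)

```text
clock: 4.45
position: [0.4186, -0.1935, 0.2055]
ee_rot: [0.261, 0.965, 0.0, 0.0]
ft_force: [0.4, 0.1, 0.6]
grip_width: 1.0
```

move_arm(
  moves=[
    [[0, 0, 1], [0, 0, 0], 1],
    [[0, 0, 0.96], [0, 0, 0], 1],
    [[0, 0, 0], [0, 0, 0], 0.5],
    [[0, 0, 0], [0, 0, 0], 0.2],
    [[0, 0, 0], [0, 0, 0], 0],
  ],
)

```text
clock: 5.08
position: [0.4191, -0.1947, 0.1582]
ee_rot: [0.262, 0.965, 0.0, 0.001]
ft_force: [0.2, 0.1, 0.3]
grip_width: 0.375
```

move_arm(
  moves=[
    [[0, 0, 0], [0, 0, 0], 0],
    [[0, 0, 0], [0, 0, 0], 0],
    [[0, 0, 0], [0, 0, 0], 0],
  ],
)

```text
clock: 5.45
position: [0.4194, -0.1945, 0.1583]
ee_rot: [0.262, 0.965, 0.001, 0.001]
ft_force: [0.0, 2.4, 6.2]
grip_width: 0.267
```

move_arm(
  moves=[
    [[0, 0, -0.4], [0, 0, 0], 0],
    [[0, 0, -1], [0, 0, 0], 0],
    [[0, 0, -1], [0, 0, 0], 0],
    [[0, 0, -1], [0, 0, 0], 0],
    [[0, 0, -1], [0, 0, 0], 0],
  ],
)

```text
clock: 6.08
position: [0.4181, -0.1951, 0.2687]
ee_rot: [0.262, 0.965, 0.0, 0.0]
ft_force: [1.0, 0.3, -1.2]
grip_width: 0.267
```

move_arm(
  moves=[
    [[0, 0, -1], [0, 0, 0], 0],
    [[0, 0, -1], [0, 0, 0], 0],
    [[0, 0, -1], [0, 0, -10.1], 0],
    [[0, 0, 0], [0, 0, -10.1], 0],
    [[0, 0, 0], [0, 0, -10.1], 0],
  ],
)

```text
clock: 6.7
position: [0.4181, -0.1953, 0.343]
ee_rot: [-0.002, 1.0, 0.0, 0.0]
ft_force: [0.2, -0.4, -1.9]
grip_width: 0.267
```

```bash
python3 - <<'E'
from h import *
o=get_obs();print({k:np.round(o[k],4).tolist() for k in("clock","position","ee_rot","joint_pos","ft_force","grip_width")})
im,i=grab("wrist","w3");m=yellow(im);p=cv2.findNonZero(m);print(p.min((0,1)),p.max((0,1)))
grab("scene","s3")
a=cv2.imread("pics/w3.png");b=cv2.imread("pics/s3.png");cv2.imwrite("pics/c3.png",np.vstack([a[:300],b[100:400]]))
E
```

```text
{'clock': 6.7, 'position': [0.4181, -0.1953, 0.343], 'ee_rot': [-0.0018, 1.0, 0.0001, 0.0003], 'joint_pos': [-0.7141, -0.2173, 0.9176, 1.7168, 0.1718, 1.5577, 1.7643], 'ft_force': [0.2135, -0.4171, -1.8503], 'grip_width': 0.267}
[284  22] [637 356]
```

View pics/c3.png

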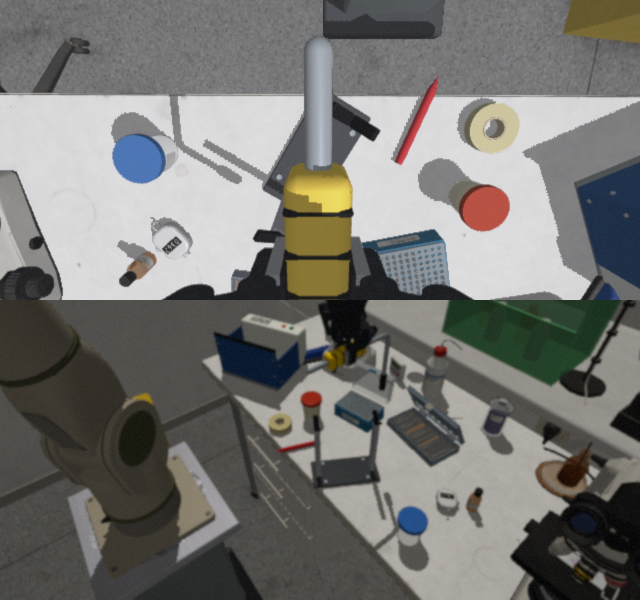

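The rod is held level in the jaws, with the leg hanging down, the sleeve near (383,385) and the stand empty. Now I'll carry it to a point over the gap behind the screen.

move_arm(
  moves=[
    [[0.18, 1, 0], [0, 0, 0], 0],
    [[0.18, 1, 0], [0, 0, 0], 0],
    [[0.18, 1, 0], [0, 0, 0], 0],
    [[0.18, 1, 0], [0, 0, 0], 0],
    [[0.18, 1, 0], [0, 0, 0], 0],
  ],
)

```text
clock: 7.42
position: [0.3957, -0.0693, 0.3426]
ee_rot: [0.003, 1.0, -0.0, 0.0]
ft_force: [-0.2, 0.5, -1.2]
grip_width: 0.264
```

move_arm(
  moves=[
    [[0.18, 1, 0], [0, 0, 0], 0],
    [[0.18, 1, 0], [0, 0, 0], 0],
    [[0.18, 1, 0], [0, 0, 0], 0],
    [[0.18, 1, 0], [0, 0, 0], 0],
    [[0.18, 1, 0], [0, 0, 0], 0],
  ],
)

```text
clock: 8.05
position: [0.3734, 0.0558, 0.3426]
ee_rot: [0.003, 1.0, -0.0, 0.0]
ft_force: [0.6, -0.2, -1.9]
grip_width: 0.267
```

move_arm(
  moves=[
    [[0.18, 1, 0], [0, 0, 0], 0],
    [[0.18, 1, 0], [0, 0, 0], 0],
    [[0.18, 1, 0], [0, 0, 0], 0],
    [[0.18, 1, 0], [0, 0, 0], 0],
    [[0.18, 1, 0], [0, 0, 0], 0],
  ],
)

```text
clock: 8.68
position: [0.3511, 0.1809, 0.3426]
ee_rot: [0.003, 1.0, -0.0, 0.0]
ft_force: [0.5, 0.2, -1.2]
grip_width: 0.268
```

move_arm(
  moves=[
    [[0.18, 1, 0], [0, 0, 0], 0],
    [[0.18, 1, 0], [0, 0, 0], 0],
    [[0.18, 1, 0], [0, 0, 0], 0],
    [[0.18, 0.8, 0], [0, 0, 0], 0],
    [[0.18, 0.2, 0], [0, 0, 0], 0],
  ],
)

```text
clock: 9.3
position: [0.3286, 0.2811, 0.3421]
ee_rot: [0.001, 1.0, -0.0, -0.0]
ft_force: [-0.4, 0.1, -1.7]
grip_width: 0.266
```

```bash
python3 - <<'E'
from h import *
for _ in range(3): im,i=grab("scene","s4")
im,T=grab("top","t4")
o=get_obs();print({k:np.round(o[k],4).tolist() for k in("clock","position","ee_rot","joint_pos","ft_force","grip_width")})
p=o["position"]
print("pred tip scene/top",proj(i,[p[0]+.115,p[1],p[2]+.019-.15]),proj(T,[p[0]+.115,p[1],p[2]+.019-.15]),"bend",proj(i,[p[0]+.115,p[1],p[2]+.019]),proj(T,[p[0]+.115,p[1],p[2]+.019]))
a=cv2.imread("pics/s4.png")[70:190,190:350];b=cv2.imread("pics/t4.png")[130:250,140:300]
cv2.imwrite("pics/c4.png",np.hstack([cv2.resize(a,(400,300),interpolation=2),cv2.resize(b,(400,300),interpolation=2)]))
E
```

```text
{'clock': 9.5, 'position': [0.3293, 0.2796, 0.3425], 'ee_rot': [0.0014, 1.0, 0.0, 0.0001], 'joint_pos': [-0.9685, -0.1452, 0.1404, 1.7473, 0.0204, 1.5379, 0.7378], 'ft_force': [-0.3479, 0.0689, -1.9175], 'grip_width': 0.2654}
pred tip scene/top [244.5091044  120.88459756] [199.51022874 204.78534427] bend [236.03493143  70.94443566] [182.63118142 197.216946  ]
```

View pics/c4.png

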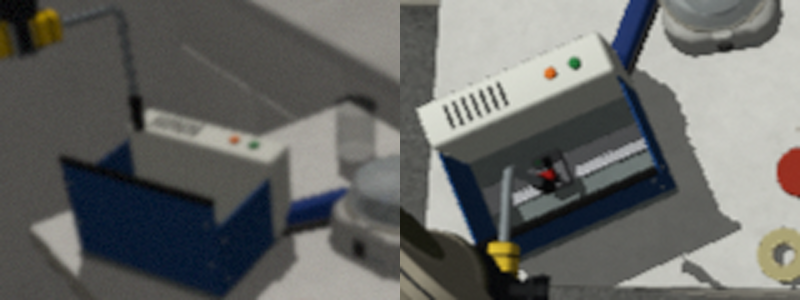

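The rod tip appears in the scene view at (245,122), against a predicted (244.5,120.9), so the rod is held level and as modelled. I'll correct the position, then lower it into the gap.

move_arm(
  moves=[
    [[0.15, 0.56, 0], [0, 0, 0], 0],
    [[0, 0.56, 0], [0, 0, 0], 0],
    [[0, 0, 0], [0, 0, 0], 0],
    [[0, 0, 1], [0, 0, 0], 0],
    [[0, 0, 1], [0, 0, 0], 0],
  ],
)

```text
clock: 10.12
position: [0.3255, 0.3083, 0.2917]
ee_rot: [0.001, 1.0, 0.0, 0.0]
ft_force: [0.3, -0.2, -1.3]
grip_width: 0.261
```

move_arm(
  moves=[
    [[0, 0, 1], [0, 0, 0], 0],
    [[0, 0, 1], [0, 0, 0], 0],
    [[0, 0, 1], [0, 0, 0], 0],
    [[0, 0, 1], [0, 0, 0], 0],
    [[0, 0, 0.25], [0, 0, 0], 0],
  ],
)

```text
clock: 10.75
position: [0.3249, 0.3076, 0.1848]
ee_rot: [0.001, 1.0, -0.001, -0.001]
ft_force: [-0.1, 0.3, -1.0]
grip_width: 0.266
```

move_arm(
  moves=[
    [[0, 0, 0], [0, 0, 0], 0],
    [[0, 0, 0], [0, 0, 0], 0],
  ],
)

```text
clock: 11.0
position: [0.3257, 0.3088, 0.1871]
ee_rot: [0.001, 1.0, 0.001, 0.0]
ft_force: [-0.0, -0.6, -2.6]
grip_width: 0.266
```

move_arm(
  moves=[
    [[-0.23, 0.1, 0], [0, 0, 0], 0],
    [[-0.23, 0.1, 0], [0, 0, 0], 0],
    [[-0.23, 0.1, 0], [0, 0, 0], 0],
    [[-0.18, 0.08, 0], [0, 0, 0], 0],
    [[-0.18, 0.08, 0], [0, 0, 0], 0],
  ],
)

```text
clock: 11.62
position: [0.3517, 0.3199, 0.186]
ee_rot: [0.001, 1.0, -0.0, -0.0]
ft_force: [-1.2, -0.3, -0.7]
grip_width: 0.268
```

move_arm(
  moves=[
    [[-0.18, 0.08, 0], [0, 0, 0], 0],
    [[-0.18, 0.08, 0], [0, 0, 0], 0],
    [[-0.18, 0.08, 0], [0, 0, 0], 0],
  ],
)

```text
clock: 12.0
position: [0.3652, 0.3259, 0.186]
ee_rot: [0.001, 1.0, -0.0, -0.0]
ft_force: [-2.2, 0.1, -0.4]
grip_width: 0.269
```

move_arm(
  moves=[
    [[-0.11, 0.05, 0], [0, 0, 0], 0],
    [[-0.11, 0.05, 0], [0, 0, 0], 0],
    [[-0.11, 0.05, 0], [0, 0, 0], 0],
  ],
)

```text
clock: 12.38
position: [0.3731, 0.3294, 0.1858]
ee_rot: [0.001, 1.0, -0.0, -0.0]
ft_force: [-2.5, -0.4, -2.3]
grip_width: 0.264
```

move_arm(
  moves=[
    [[-0.07, 0.03, 0], [0, 0, 0], 0],
    [[-0.07, 0.03, 0], [0, 0, 0], 0],
  ],
)

```text
clock: 12.62
position: [0.3761, 0.331, 0.1861]
ee_rot: [0.001, 1.0, -0.0, -0.001]
ft_force: [-10.1, -2.9, 6.4]
grip_width: 0.263
```

```bash
python3 - <<'E'
from h import *
im,i=grab("top","t5");o=get_obs();print(o["position"],o["ft_force"])
h=cv2.cvtColor(im,cv2.COLOR_RGB2HSV);m=cv2.inRange(h,(0,150,70),(8,255,255))|cv2.inRange(h,(172,150,70),(180,255,255));k=m[180:215,180:220];p=cv2.findNonZero(k)
if p is not None:
    b=p.mean((0,1))+180;q=np.array([.492,.308]);c,s=np.cos(.429),np.sin(.429);M=np.array([[c,-s],[s,c]]);print(len(p),b,(plane(i,*b,.08)[:2]-q)@M)
cv2.imwrite("pics/c5.png",cv2.resize(im[150:240,150:260],(660,540),interpolation=2)[:,:,::-1])
E
```

```text
[0.37604304 0.33103637 0.1861956 ] [-7.61511086 -2.74985009  3.28664728]
30 [191.93333333 187.6       ] [0.03079706 0.02129442]
```

move_arm(
  moves=[
    [[-0.05, 0.02, 0], [0, 0, 0], 0],
    [[0, 0, 0], [0, 0, 0], 0],
  ],
)

```text
clock: 12.92
position: [0.3765, 0.3314, 0.1864]
ee_rot: [0.0, 1.0, -0.0, -0.002]
ft_force: [-11.8, -4.4, 7.6]
grip_width: 0.266
```

View pics/c5.png

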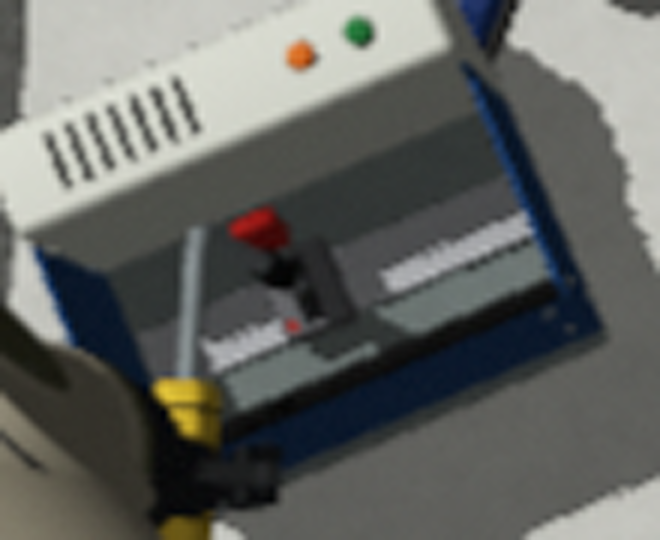

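The picture shows the red paddle at (260,228), leaning fully towards the housing. The reaction force rose sharply to about 12 N, so it is at the stop. I'll back off, lift out and return.

move_arm(
  moves=[
    [[0.45, -0.2, 0], [0, 0, 0], 0],
    [[0.45, -0.2, 0], [0, 0, 0], 0],
    [[0.45, -0.2, 0], [0, 0, 0], 0],
    [[0, 0, 0], [0, 0, 0], 0],
    [[0, 0, -0.5], [0, 0, 0], 0],
  ],
)

```text
clock: 13.55
position: [0.3442, 0.3162, 0.1985]
ee_rot: [0.001, 1.0, -0.0, -0.0]
ft_force: [0.5, 0.9, -1.7]
grip_width: 0.266
```

move_arm(
  moves=[
    [[0, 0, -1], [0, 0, 0], 0],
    [[0, 0, -1], [0, 0, 0], 0],
    [[0, 0, -1], [0, 0, 0], 0],
    [[0, 0, -1], [0, 0, 0], 0],
    [[0, 0, -1], [0, 0, 0], 0],
  ],
)

```text
clock: 14.18
position: [0.3447, 0.3166, 0.3254]
ee_rot: [0.001, 1.0, 0.0, 0.0]
ft_force: [-0.2, -0.2, -2.3]
grip_width: 0.263
```

move_arm(
  moves=[
    [[0, 0, -0.8], [0, 0, 0], 0],
    [[-0.15, -1, 0], [0, 0, 0], 0],
    [[-0.15, -1, 0], [0, 0, 0], 0],
    [[-0.15, -1, 0], [0, 0, 0], 0],
    [[-0.15, -1, 0], [0, 0, 0], 0],
  ],
)

```text
clock: 14.8
position: [0.3595, 0.2145, 0.3435]
ee_rot: [0.001, 1.0, -0.0, -0.0]
ft_force: [0.1, 0.1, -1.1]
grip_width: 0.266
```

move_arm(
  moves=[
    [[-0.15, -1, 0], [0, 0, 0], 0],
    [[-0.15, -1, 0], [0, 0, 0], 0],
    [[-0.15, -1, 0], [0, 0, 0], 0],
    [[-0.15, -1, 0], [0, 0, 0], 0],
    [[-0.15, -1, 0], [0, 0, 0], 0],
  ],
)

```text
clock: 15.42
position: [0.3777, 0.0894, 0.3434]
ee_rot: [0.001, 1.0, 0.0, -0.0]
ft_force: [-0.6, 0.9, -2.3]
grip_width: 0.268
```

move_arm(
  moves=[
    [[-0.15, -1, 0], [0, 0, 0], 0],
    [[-0.15, -1, 0], [0, 0, 0], 0],
    [[-0.15, -1, 0], [0, 0, 0], 0],
    [[-0.15, -1, 0], [0, 0, 0], 0],
    [[-0.15, -1, 0], [0, 0, 0], 0],
  ],
)

```text
clock: 16.05
position: [0.3959, -0.0355, 0.3433]
ee_rot: [0.001, 1.0, 0.0, -0.0]
ft_force: [0.2, 0.1, -1.4]
grip_width: 0.269
```

move_arm(
  moves=[
    [[-0.15, -1, 0], [0, 0, 0], 0],
    [[-0.15, -1, 0], [0, 0, 0], 0],
    [[-0.15, -1, 0], [0, 0, 10.1], 0],
    [[0, 0, 0], [0, 0, 10.1], 0],
    [[0, 0, 0], [0, 0, 10.1], 0],
  ],
)

```text
clock: 16.68
position: [0.4068, -0.1099, 0.3433]
ee_rot: [0.266, 0.964, 0.0, -0.0]
ft_force: [-0.2, 0.3, -1.6]
grip_width: 0.262
```

move_arm(
  moves=[
    [[0, 0, 0], [0, 0, 0], 0],
    [[0, 0, 0], [0, 0, 0], 0],
  ],
)

```text
clock: 16.92
position: [0.4072, -0.1091, 0.3435]
ee_rot: [0.26, 0.965, 0.0, -0.0]
ft_force: [-0.4, -0.8, -1.5]
grip_width: 0.262
```

```bash
python3 - <<'E'
from h import *
o=get_obs();print({k:np.round(o[k],4).tolist() for k in("clock","position","ee_rot","joint_pos","ft_force","grip_width")})
x,y=o["ee_rot"][:2];X=np.array([x*x-y*y,2*x*y]);Y=np.array([2*x*y,y*y-x*x]);d=np.array([.4188,-.1938])-o["position"][:2]
print("tool shift units",X@d/.025,Y@d/.025,"yaw tool deg",np.degrees(2*(np.arctan2(.2607,.9654)-np.arctan2(x,y))))
im,_=grab("wrist","w6");im,_=grab("scene","s6");im,_=grab("top","t6")
a=cv2.imread("pics/w6.png");b=cv2.imread("pics/s6.png");cv2.imwrite("pics/c6.png",np.vstack([a[:300],b[100:400]]))
i=camera_info("scene");p=o["position"];r=R.from_euler("z",-30.3,degrees=True)
for l in((.115,0,-.15),(.115,0,0),(-.085,0,0)):print(proj(i,r.apply(l)+[p[0],p[1],p[2]+.019]))
E
```

```text
{'clock': 16.925, 'position': [0.4072, -0.1091, 0.3435], 'ee_rot': [0.2604, 0.9655, 0.0002, -0.0001], 'joint_pos': [-0.6018, -0.2598, 0.6233, 1.7868, 0.1502, 1.5676, 1.0488], 'ft_force': [-0.3818, -0.7677, -1.5086], 'grip_width': 0.2617}
tool shift units -2.1056024881622117 -2.695836063881274 yaw tool deg 0.03412706766618641
[363.59255488 187.75998156]
[368.24966818 130.43023618]
[268.7607596  138.65073448]
```

View pics/c6.png

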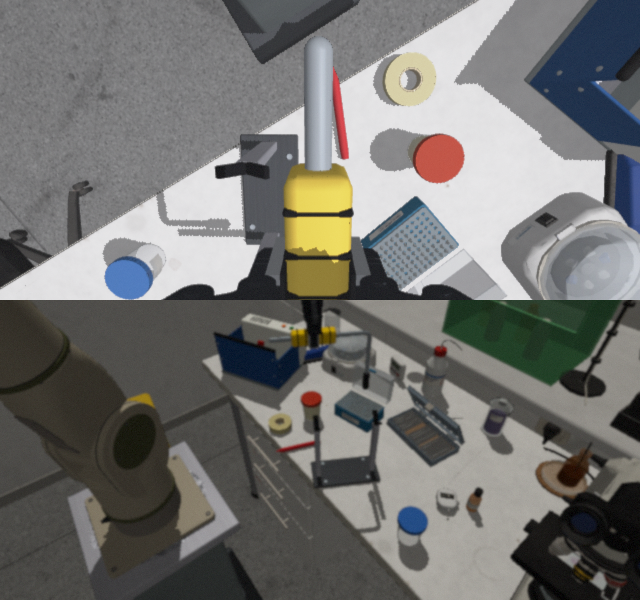

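The rod sits the same in the jaws as after the lift, with its end at (318,40), and the red lever in the scene view now leans to the housing. I'll move over the stand and lower the rod.

move_arm(
  moves=[
    [[-0.7, -0.9, 0], [0, 0, 0], 0],
    [[-0.7, -0.9, 0], [0, 0, 0], 0],
    [[-0.7, -0.9, 0], [0, 0, 0], 0],
    [[0, 0, 0], [0, 0, 0], 0],
    [[0, 0, 0], [0, 0, 0], 0],
  ],
)

```text
clock: 17.7
position: [0.4188, -0.1926, 0.3435]
ee_rot: [0.261, 0.965, 0.0, -0.0]
ft_force: [0.1, -0.4, -2.4]
grip_width: 0.264
```

move_arm(
  moves=[
    [[0, 0, 1], [0, 0, 0], 0],
    [[0, 0, 1], [0, 0, 0], 0],
    [[0, 0, 1], [0, 0, 0], 0],
    [[0, 0, 1], [0, 0, 0], 0],
    [[0, 0, 1], [0, 0, 0], 0],
  ],
)

```text
clock: 18.32
position: [0.4188, -0.1921, 0.2177]
ee_rot: [0.261, 0.965, 0.0, 0.0]
ft_force: [0.4, 0.1, -1.9]
grip_width: 0.264
```

move_arm(
  moves=[
    [[0, 0, 1], [0, 0, 0], 0],
    [[0, 0, 0.7], [0, 0, 0], 0],
    [[0, 0, 0.4], [0, 0, 0], 0],
    [[0, 0, 0.2], [0, 0, 0], 0],
    [[0, 0, 0], [0, 0, 0], 0],
  ],
)

```text
clock: 18.95
position: [0.4188, -0.1931, 0.1612]
ee_rot: [0.262, 0.965, 0.0, 0.0]
ft_force: [-0.4, 0.1, -1.4]
grip_width: 0.267
```

move_arm(
  moves=[
    [[0, 0, 0.06], [0, 0, 0], 0],
    [[0, 0, 0.05], [0, 0, 0], 0],
    [[0, 0, 0], [0, 0, 0], 0],
  ],
)

```text
clock: 19.32
position: [0.419, -0.1937, 0.1588]
ee_rot: [0.262, 0.965, 0.0, 0.0]
ft_force: [-0.8, -1.1, 4.1]
grip_width: 0.267
```

```bash
python3 - <<'E'
from h import *
im,i=grab("scene","s7");o=get_obs();print(o["position"],o["ft_force"],o["torque"])
cv2.imwrite("pics/c7.png",cv2.resize(im[190:300,280:420],(700,550),interpolation=2)[:,:,::-1])
E
```

```text
[ 0.41900054 -0.19367251  0.15880422] [-1.64086255 -0.90496291  5.69103685] [-0.2412566   0.31976739 -0.01476777]
```

View pics/c7.png

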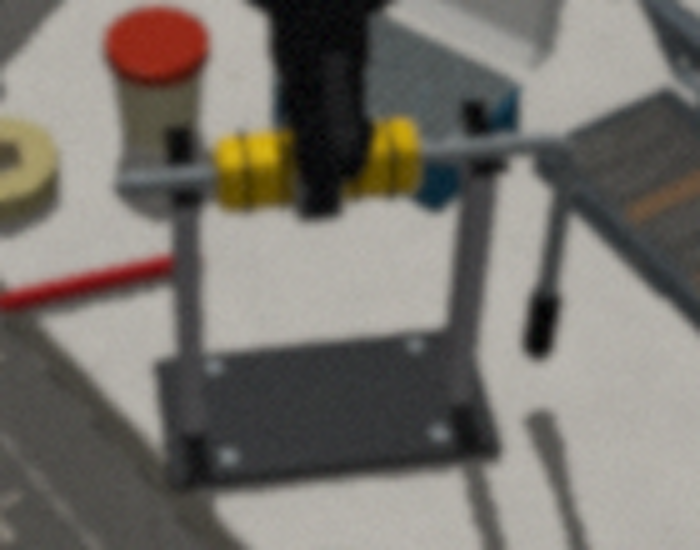

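The picture shows the rod lying in both notches, at (183,170) and (475,140). The vertical force turned from -1.5 to about +5 N at the same height as at the grasp, so it is seated. I'll release.

move_arm(
  moves=[
    [[0, 0, 0], [0, 0, 0], 0.4],
    [[0, 0, 0], [0, 0, 0], 0.6],
    [[0, 0, 0], [0, 0, 0], 1],
    [[0, 0, 0], [0, 0, 0], 1],
    [[0, 0, 0], [0, 0, 0], 1],
  ],
  squeeze=20,
)

```text
clock: 20.0
position: [0.4187, -0.1933, 0.1582]
ee_rot: [0.262, 0.965, 0.0, -0.0]
ft_force: [-0.2, -0.4, -1.1]
grip_width: 1.005
```

move_arm(
  moves=[
    [[0, 0, 0], [0, 0, 0], 1],
    [[0, 0, -0.3], [0, 0, 0], 1],
    [[0, 0, -1], [0, 0, 0], 1],
    [[0, 0, -1], [0, 0, 0], 1],
    [[0, 0, -1], [0, 0, 0], 1],
  ],
)

```text
clock: 20.62
position: [0.4187, -0.1934, 0.2421]
ee_rot: [0.262, 0.965, 0.0, 0.0]
ft_force: [0.9, -0.4, -0.5]
grip_width: 1.003
```

move_arm(
  moves=[
    [[0, 0, -1], [0, 0, 0], 1],
    [[0, 0, -1], [0, 0, 0], 1],
    [[0, 0, -1], [0, 0, 0], 1],
    [[0, 0, -0.6], [0, 0, 0], 1],
    [[0, 0, 0], [0, 0, 0], 1],
  ],
)

```text
clock: 21.25
position: [0.419, -0.1935, 0.3314]
ee_rot: [0.262, 0.965, 0.0, 0.001]
ft_force: [-0.9, 0.2, -0.6]
grip_width: 0.998
```

```bash
python3 - <<'E'
from h import *
im,i=grab("wrist","w8");t,T=grab("top","t8");s,S=grab("scene","s8");o=get_obs();print(o["clock"],o["position"],o["ft_force"],o["grip_width"])
p=cv2.findNonZero(yellow(im));print(p.min((0,1)),p.max((0,1)),proj(i,[.418,-.194,.19]))
im0=cv2.imread("pics/scene0.png")[:,:,::-1]
for x in(im0,s):print("scene grip",cv2.minAreaRect(cv2.findNonZero(yellow(x,(300,200,390,250)))))
A=cv2.resize(s[90:320,200:460],(520,460));B=cv2.resize(t[150:240,150:250],(280,252));c=np.zeros((460,800,3),np.uint8);c[:,:520]=A;c[:252,520:]=B
cv2.imwrite("pics/c8.png",c[:,:,::-1])
E
```

```text
21.4 [ 0.41836522 -0.19318038  0.32992522] [-0.19211002  0.54476112  0.31935332] 1.002517389684829
[303 128] [330 230] [316.82405736 181.11660751]
scene grip ((342.90118408203125, 219.04469299316406), (7.8203349113464355, 39.993465423583984), 84.0938491821289)
scene grip ((342.7917785644531, 218.987060546875), (8.506329536437988, 39.993465423583984), 84.0938491821289)
```

View pics/c8.png

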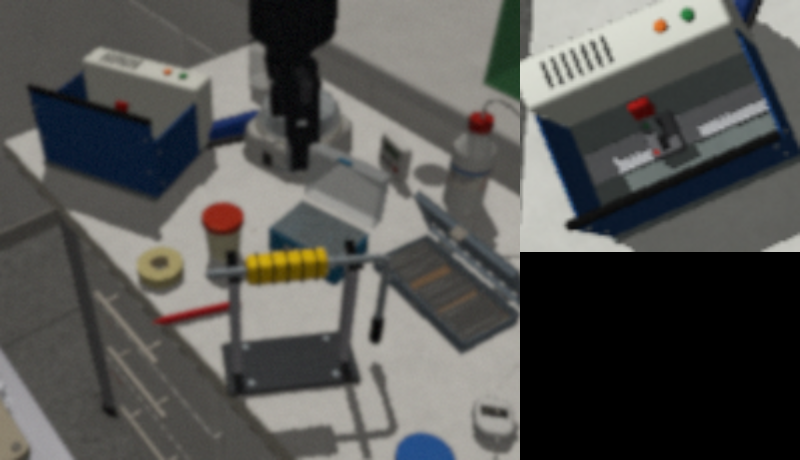

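The rod is back at its first pixels in the scene view, (342.8,219.0) against (342.9,219.0) at the start, and it lies in both notches. The lever leans to the housing and the bystanders look unmoved. I'll hand in.

```bash
python3 -c "
from workcell import *
print(hand_in())"
```

```text
the job is handed in; nothing more can be done
None
```

The lever is over at its on stop and the rod is back in both notches of its stand, released. I handed the job in at about 21 s of the 61 s. The hand-in gave no verdict, so what follows rests on my own checks.

- **Lever:** I located the paddle from two views and pushed it along the unit's x with the rod's sleeve. The wrist force stayed at 2–3 N, then rose to about 13 N at the stop. The last top view shows the lever still leaning to the housing. I could not read its angle directly.
- **Rod:** It rests in both notches, and its grip is within 0.2 px of its starting place in the scene view, so it is centred as it was.
- **Hands and bystanders:** The gripper is open and clear above the stand. The bystanders in view look unmoved, judged by eye only. I saw no sign in the pictures or the wrist force of the arm or gripper touching the screen unit.
- **Disagreements:** The position I measured for the screen unit differed between views by about 3 mm in depth and, at one screen end, about 15 mm along it. That was within the clearances. My first single-view estimate of the lever's block was also about 9 mm off along the rail from the two-view lever position. I used the two-view position, and the push confirmed it.

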